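# Open the blue-covered housing

### The job

Take the loose blue cover off its grey electronics housing by the grip rib and lay it right way up, roughly in the middle of the black rubber mat; set it down rather than dropping it, and let go. Leave both housings standing where they are, with the red cover still on the other one.

Things in the scene. Friction and masses are not known exactly. Their poses are not given: they have to be found in the camera images.
- blue_cover: Loose blue cover on a grey housing, 100 x 70 mm (x, y), 34 high, 90 g. On its flat top stands a grip rib, 44 long (along x), 16 wide (y), 24 high. Origin: middle of the rib, 12 mm below the rib's top, 12 above the flat top, 22 above the skirt's lower edge; z up. The skirt hangs 6 mm down outside the housing wall with 2 mm play all round; not latched: lifts straight up.
- blue_housing: The grey open-topped box under the blue cover, 90 x 60 mm (x, y), 45 mm high, about 0.6 kg, standing loose on the bench, with a small black cable gland on its +x end and a green circuit board inside. Origin: centre of its underside, z up. Its axes agree with its cover's.
- red_cover: The red cover, same shape, size and origin (middle of its grip rib) as the blue one, sitting on an identical grey housing. A bystander: to be left alone.
- mat_top (a point): Centre of the upper face of the square black rubber mat, 130 x 130 mm, 3 mm thick, fixed flat on the bench; x and y run along its sides. The cover's origin is 22 mm above this face when it lies flat on the mat.
Not all that is in view belongs to the job. Of the things shaped like the blue_cover, the blue one is meant.

How it is judged:
On the way, in this order (a step that is already met when the one before it is completed fails the run):
1. the blue cover is lifted clear of its housing, by 20 mm or more (z of blue_cover in the frame of blue_housing above 0.081 m and contact force between the fingers and blue_cover above 0.3 N), for 0.1 s.
2. the blue cover is lowered onto the mat (within 20 mm of lying on it) while still in the fingers (x of blue_cover in the frame of mat_top between -0.04 and 0.04 m and y of blue_cover in the frame of mat_top between -0.04 and 0.04 m and z of blue_cover in the frame of mat_top below 0.042 m and contact force between the fingers and blue_cover above 0.3 N), for 0.04 s.
At the end, for the whole second after the job is handed in: The blue cover lies still and flat on the mat, right way up (within 10 degrees), its centre within 40 mm of the mat's centre along each of the mat's sides; the blue cover's housing stands upright within 40 mm of where it stood; the red cover is within 20 mm of where it was, still on its housing (x of blue_cover in the frame of mat_top between -0.04 and 0.04 m and y of blue_cover in the frame of mat_top between -0.04 and 0.04 m and z of blue_cover in the frame of mat_top between 0.014 and 0.03 m and angle between each of blue_cover, blue_housing's own z axis and vertical below 0.17 rad and linear speed of blue_cover below 0.02 m/s and distance of blue_housing from where it was at the start of the episode below 0.04 m and distance of red_cover from where it was at the start of the episode below 0.02 m); the robot touches nothing.
It fails at once if the red cover is moved by more than 20 mm (distance of red_cover from where it was at the start of the episode above 0.02 m).
It fails at once if the blue cover's housing is moved by more than 40 mm or tipped over (distance of blue_housing from where it was at the start of the episode above 0.04 m or angle between blue_housing's own z axis and vertical above 0.5 rad).
It also fails if it takes over 38 s, if anything falls off the work surface, if the arm or the gripper's body presses on something with over 40 N, if the wrist force passes 120 N, or if a joint passes its speed limit or range.

### The arm

A 6-joint arm with a two-finger parallel gripper is mounted at the origin on a cart in front of the work surface, level with it; the furniture and walls round the work are solid. World frame = base frame: x ahead of the robot, y to its left, z up, the work surface at z = 0. Lengths are in m, angles in rad, forces in N, time in s.
With the tool pointing down it reaches from about 0.25 to 0.725 m from the base axis. Payload 9.7 kg.
Tool frame: the origin (TCP) lies midway between the tips of the shut fingers; the grasp point (between the pads) lies 19 mm behind it (grip_point_offset is the z of the grasp point in the tool frame, in m); z points along the fingers, x is the direction in which the jaws open and shut, and the axes are right-handed (so a half turn about z gives the same grasp; the last joint's range is limited). The gripper opens to 85 mm and grips with 20 to 120 N. Pads are 22 mm wide; open, the fingers measure 114 mm over their backs; the gripper's body (76 mm by 85 mm) begins 54 mm behind the grasp point. The pads swing forward as they close: fully open they stand 13 mm farther back than shut.
Start: joints at [-1.223, 0.087, 0.176, 1.66, 0, 1.571], TCP at [0.187, -0.517, 0.231] pointing down, gripper open.
Joint ranges: [-3.13, 3.13], [-0.85, 1.81], [-1.15, 1.24], [-2.2, 2.28], [-1.44, 1.52], [-3.14, 3.14]. Speed limits (rad/s): [2.22, 2.22, 2.57, 3.14, 3.14, 3.14].

### API

Orientations are given as a unit quaternion [x, y, z, w].
In Python, from station import * gives the robot as it stands.
- The arm moves only by the tool move_arm, never from a script. Its argument "deltas" is a list of rows, each an object of numbers: "claw": the closure, from 0 (fully open) to 1 (shut); "dx", "dy", "dz": the shift along the tool's x, y, z in m; "rx", "ry", "rz": the turn, a rotation vector about the tool's x, y, z in rad. A call has 1 to 5 rows; each row shifts and turns the commanded pose from where the row before left it, along the tool's axes as they then stand; what a row does not reach is not made up. A row lasts 1/12 s, in which the tool goes at most 41.7 mm and 7.16 degrees, less where a joint would pass 70% of its speed; a pose out of reach is approached as far as the arm can. A call is refused whole if a number of a shift passes 0.0417 or a number of a turn 0.125, either way. A call with a gripper value outside its range is refused whole. The fingers move at their own pace and stop on an object; the grip force is fixed at half the most. Time passes only in rows, so rows that do not move let the fingers close. It gives the time, the measured TCP pose, the force and the opening at its end, in the units of the state.
- state(): the state, without advancing time (a new reading comes with each control period).
- camera(name): name is "scene" or "top"; returns a dict with "img" (384x512x3 uint8, blue, green, red), "fx", "fy", "cx", "cy" (pixels), "rvec" (rotation vector, rad) and "tvec" (3), from world to camera coordinates, as OpenCV has them. Camera axes: x right, y down, z forward; pixel columns grow to the right and rows downward; lengths in m; the calibration is good to about 2 mm. A picture is of the moment at which its call begins. There is no depth.
- close_job(): hands the job in, once; it reports no verdict.
The state is a dict: "clock": time; "qpos": joint angles; "joint_vel": joint speeds; "effort": joint torques, N m; "ee_pos": TCP position; "tool_rot": TCP orientation; "contact_force": force on the tool from outside, world axes, zero at the start; "moment": the same for the moment, N m; "grip_width": opening from 0.0 (shut) to 1.0 (fully open).
Only numpy, scipy, OpenCV 4.12 (cv2) and the standard library are available. Lean on these libraries where they do the work, as an engineer would, in place of code of your own. Each camera call takes 0.05 s, during which the arm holds its last target.

## Working session

There is one attempt and no reset: what is moved stays moved. The work goes in short steps, Python scripts to look and compute and a tool call to move; the robot and the scene stay as the last step left them, time stands still between calls to the robot, and variables do not carry over. Pictures are saved under pics/ and viewed, and the job is handed in when it is done.

Besides the shell and the picture viewer there is one more tool, called after ">>>" as name([rows], argument=value, ...), one row to a line, values as JSON. move_arm: Moves the arm, as the interface text tells. Its arguments: {"type":"object","properties":{"deltas":{"type":"array","items":{"type":"object","properties":{"claw":{"type":"number"},"dx":{"type":"number"},"dy":{"type":"number"},"dz":{"type":"number"},"rx":{"type":"number"},"ry":{"type":"number"},"rz":{"type":"number"}}}}},"required":["deltas"]}

```bash
mkdir -p pics
python3 - <<'E'
from station import *
import cv2
for n in("scene","top"):
    c=camera(n); cv2.imwrite(f"pics/{n}0.png",c["img"])
    print(n,c["fx"],c["fy"],c["cx"],c["cy"],c["rvec"],c["tvec"])
print(state())
E
```

```text
scene 428.1547714715486 428.1547714715486 257.1485764998774 196.07433851400737 [ 0.86365371 -2.32676606  1.30512847] [0.3203151  0.26276833 0.85679259]
top 411.96431283914006 411.96431283914006 254.3202069310581 193.04668277287817 [ 2.21515788 -2.15187635  0.0750045 ] [-0.07346557  0.4944422   1.17569376]
{'clock': 0.1, 'qpos': array([-1.22297924e+00,  8.73991394e-02,  1.75256260e-01,  1.65979162e+00,
       -5.11338362e-07,  1.57078805e+00]), 'joint_vel': array([ 0.00081618, -0.00127922,  0.00132852, -0.0004454 , -0.00017484,
        0.00061038]), 'effort': array([ 1.41115746e-03, -5.21562159e+01,  4.65651584e+01,  1.60175812e-02,
        1.26247753e-05, -2.34616448e-05]), 'ee_pos': array([ 0.18740148, -0.51688921,  0.23067923]), 'tool_rot': array([ 8.18795996e-01, -5.74084308e-01, -4.66108556e-04, -3.26497257e-04]), 'contact_force': array([ 0.06842393, -0.34125773,  0.07419637]), 'moment': array([ 0.00269035, -0.03568973, -0.00913598]), 'grip_width': 0.9997497433086447}
```

View pics/scene0.png

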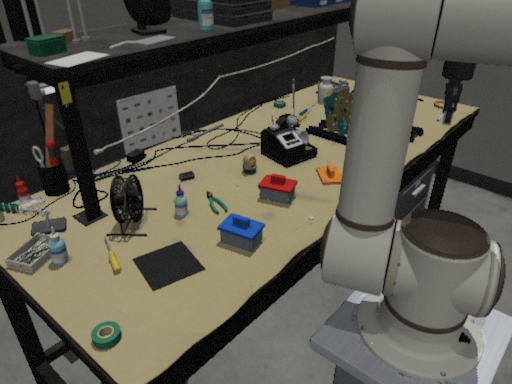

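View pics/top0.png

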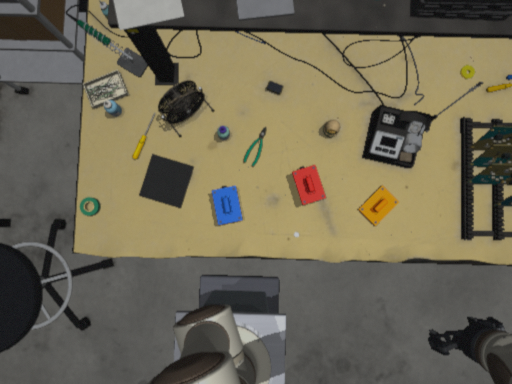

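The scene shows blue cover at scene (241,227) / top (227,205), red at (278,185)/(309,185), an orange lid lying at (329,174)/(378,205), and the mat at (168,264)/(166,180). The blue one on a grey housing is the target. I'll confirm it in enlarged crops.

Run:
```python
import cv2
a=cv2.imread("pics/top0.png"); cv2.imwrite("pics/topc.png",cv2.resize(a[145:235,130:260],None,fx=6,fy=6,interpolation=cv2.INTER_CUBIC))
a=cv2.imread("pics/scene0.png"); cv2.imwrite("pics/scc.png",cv2.resize(a[205:265,200:280],None,fx=9,fy=9,interpolation=cv2.INTER_CUBIC))
```

```text
(no output)
```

View pics/topc.png

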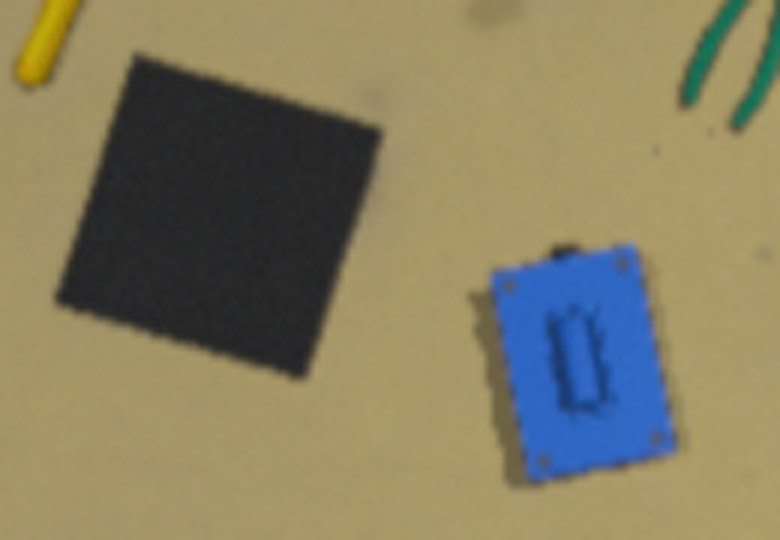

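View pics/scc.png

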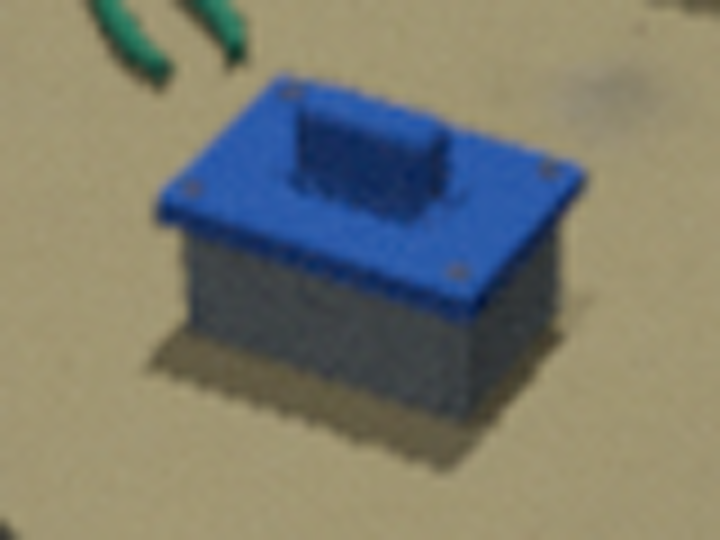

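```bash
cat > h.py <<'E'
from station import *
import numpy as np, cv2
def ray(c,uv,z):
    R,_=cv2.Rodrigues(np.array(c["rvec"])); K=np.array([[c["fx"],0,c["cx"]],[0,c["fy"],c["cy"]],[0,0,1]])
    t=np.array(c["tvec"]); C=-R.T@t
    uv=np.atleast_2d(uv).astype(float); d=np.linalg.solve(K,np.c_[uv,np.ones(len(uv))].T).T@R
    return C+d*((z-C[2])/d[:,2])[:,None]
E
python3 - <<'E'
from h import *
ct=camera("top"); cs=camera("scene")
f=lambda p,s,o:(np.array(p)+.5)/s-.5+np.array(o)
def rep(n,P):
    print(n,P.mean(0).round(4),"sides",[round(float(np.linalg.norm(P[i]-P[i-1])),4) for i in range(4)],
     "yaw", [round(float(np.degrees(np.arctan2(*(P[i]-P[i-1])[[1,0]]))),1) for i in range(4)])
rep("cover top",ray(ct,f([(492,270),(636,245),(677,450),(532,482)],6,(130,145)),.049))
rep("cover scene",ray(cs,f([(160,205),(285,77),(587,175),(478,300)],9,(200,205)),.049))
rep("mat top",ray(ct,f([(135,54),(383,130),(305,380),(57,298)],6,(130,145)),.003))
rep("mat scene",ray(cs,[(134,262),(181,244),(203,264),(163,286)],.003))
print("rib",ray(ct,f([(582,362)],6,(130,145)),.073), "rib sc",ray(cs,f([(375,115)],9,(200,205)),.073))
E
python3 - <<'E'
import cv2
a=cv2.imread("pics/scene0.png"); cv2.imwrite("pics/scm.png",cv2.resize(a[235:295,125:215],None,fx=8,fy=8,interpolation=cv2.INTER_CUBIC))
E
```

```text
cover top [0.4587 0.0168 0.049 ] sides [0.1013, 0.0687, 0.0982, 0.0694] yaw [12.7, -78.5, -166.9, 104.1]
cover scene [0.4561 0.0211 0.049 ] sides [0.0979, 0.0708, 0.0995, 0.065] yaw [14.7, -75.5, -168.7, 103.2]
mat top [0.5271 0.2008 0.003 ] sides [0.1257, 0.1282, 0.1281, 0.1282] yaw [-15.0, -105.4, 165.0, 73.4]
mat scene [0.5225 0.1985 0.003 ] sides [0.1169, 0.123, 0.0994, 0.1099] yaw [-3.3, -104.8, 170.4, 83.3]
rib [[0.45740538 0.01615347 0.073     ]] rib sc [[0.45614557 0.02092322 0.073     ]]
```

View pics/scm.png

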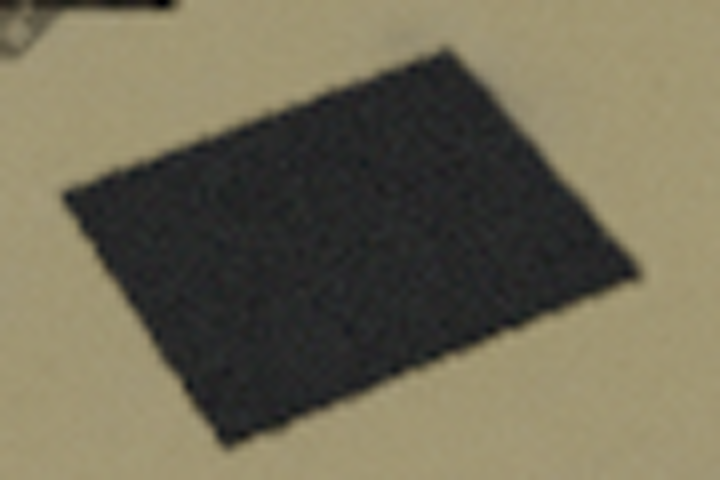

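Blue confirmed: blue top, upright rib and skirt on a grey housing with the gland on +x. Both views agree to about 4 mm:

| Item | x, y (m) | Yaw |
|---|---|---|
| Cover | (0.457, 0.018) | about 13° |
| Mat | (0.527, 0.200) | about -15° |

Next I turn the tool and travel at height.

>>> move_arm([
  {"rz": 0.12},
  {"dx": -0.03, "dy": -0.025},
  {"dx": -0.03, "dy": -0.025},
  {"dx": -0.03, "dy": -0.025},
  {"dx": -0.03, "dy": -0.025},
])

```text
validation failed for argument at $.de...
```

```bash
cat > s.py <<'E'
from h import *
import sys
from scipy.spatial.transform import Rotation as Ro
s=state(); R=Ro.from_quat(s["tool_rot"]).as_matrix(); p=s["ee_pos"]
print("t",s["clock"],"p",p.round(4),"yaw",np.degrees(np.arctan2(R[1,0],R[0,0])).round(2),"zt",R[:,2].round(3),"q",s["qpos"].round(3),"F",s["contact_force"].round(1),"g",round(s["grip_width"],3))
if len(sys.argv)>1: print("tool delta",(R.T@(np.array(eval(sys.argv[1]))-p)).round(4))
E
python3 s.py "[.457,.018,.231]"
```

```text
t 0.2 p [ 0.1874 -0.5169  0.2308] yaw -70.07 zt [-0.     0.001 -1.   ] q [-1.223  0.087  0.175  1.66  -0.     1.571] F [ 0.1 -0.7 -0.3] g 1.002
tool delta [-4.110e-01 -4.358e-01  2.000e-04]
```

>>> move_arm([
  {"claw": 0, "dx": 0, "dy": 0, "dz": 0, "rx": 0, "ry": 0, "rz": 0.12},
  {"claw": 0, "dx": -0.03, "dy": -0.025, "dz": 0, "rx": 0, "ry": 0, "rz": 0},
  {"claw": 0, "dx": -0.03, "dy": -0.025, "dz": 0, "rx": 0, "ry": 0, "rz": 0},
  {"claw": 0, "dx": -0.03, "dy": -0.025, "dz": 0, "rx": 0, "ry": 0, "rz": 0},
  {"claw": 0, "dx": -0.03, "dy": -0.025, "dz": 0, "rx": 0, "ry": 0, "rz": 0},
])

```text
clock: 0.62
ee_pos: [0.258, -0.3761, 0.2309]
tool_rot: [0.783, -0.623, -0.0, -0.0]
contact_force: [0.4, -0.6, -0.2]
grip_width: 1.002
```

```bash
python3 s.py "[.457,.018,.231]"
```

```text
t 0.6167 p [ 0.258  -0.3761  0.2309] yaw -77.0 zt [-0.  0. -1.] q [-0.97  -0.136 -0.043  1.664  0.     1.945] F [ 0.4 -0.6 -0.2] g 1.002
tool delta [-3.392e-01 -2.825e-01  1.000e-04]
```

Good, and q6 rises with q1 as predicted.

>>> move_arm([
  {"claw": 0, "dx": -0.03, "dy": -0.025, "dz": 0, "rx": 0, "ry": 0, "rz": 0},
  {"claw": 0, "dx": -0.03, "dy": -0.025, "dz": 0, "rx": 0, "ry": 0, "rz": 0},
  {"claw": 0, "dx": -0.03, "dy": -0.025, "dz": 0, "rx": 0, "ry": 0, "rz": 0},
  {"claw": 0, "dx": -0.03, "dy": -0.025, "dz": 0, "rx": 0, "ry": 0, "rz": 0},
  {"claw": 0, "dx": -0.03, "dy": -0.025, "dz": 0, "rx": 0, "ry": 0, "rz": 0},
])

```text
clock: 1.03
ee_pos: [0.3459, -0.2015, 0.2314]
tool_rot: [0.783, -0.622, 0.0, -0.0]
contact_force: [1.5, -0.6, 0.2]
grip_width: 1.002
```

>>> move_arm([
  {"claw": 0, "dx": -0.03, "dy": -0.025, "dz": 0, "rx": 0, "ry": 0, "rz": 0},
  {"claw": 0, "dx": -0.03, "dy": -0.025, "dz": 0, "rx": 0, "ry": 0, "rz": 0},
  {"claw": 0, "dx": -0.03, "dy": -0.025, "dz": 0, "rx": 0, "ry": 0, "rz": 0},
  {"claw": 0, "dx": -0.03, "dy": -0.025, "dz": 0, "rx": 0, "ry": 0, "rz": 0},
  {"claw": 0, "dx": -0.03, "dy": -0.025, "dz": 0, "rx": 0, "ry": 0, "rz": 0},
])

```text
clock: 1.45
ee_pos: [0.4339, -0.0268, 0.2314]
tool_rot: [0.783, -0.622, 0.0, -0.0]
contact_force: [0.1, -0.8, -0.5]
grip_width: 1.0
```

```bash
python3 s.py "[.457,.018,.231]"
```

```text
t 1.45 p [ 0.4339 -0.0268  0.2314] yaw -76.94 zt [ 0.001 -0.    -1.   ] q [-0.062 -0.187 -0.086  1.671 -0.     2.852] F [ 0.1 -0.8 -0.5] g 1.0
tool delta [-0.0385 -0.0326  0.0004]
```

>>> move_arm([
  {"claw": 0, "dx": -0.02, "dy": -0.017, "dz": 0, "rx": 0, "ry": 0, "rz": 0},
  {"claw": 0, "dx": -0.0185, "dy": -0.0155, "dz": 0, "rx": 0, "ry": 0, "rz": 0},
  {"claw": 0.3, "dx": 0, "dy": 0, "dz": 0.035, "rx": 0, "ry": 0, "rz": 0},
  {"claw": 0.3, "dx": 0, "dy": 0, "dz": 0.035, "rx": 0, "ry": 0, "rz": 0},
  {"claw": 0.3, "dx": 0, "dy": 0, "dz": 0.03, "rx": 0, "ry": 0, "rz": 0},
])

```text
clock: 1.87
ee_pos: [0.4564, 0.0166, 0.1293]
tool_rot: [0.783, -0.622, -0.0, 0.0]
contact_force: [-0.6, -1.0, -0.7]
grip_width: 0.703
```

```bash
python3 - <<'E'
from h import *
for n in("scene","top"):
    c=camera(n); cv2.imwrite(f"pics/{n}1.png",c["img"])
a=cv2.imread("pics/scene1.png")[165:265,190:300]
b=cv2.imread("pics/top1.png")[155:255,170:280]
cv2.imwrite("pics/c1.png",cv2.resize(np.hstack([a,b]),None,fx=3.6,fy=3.6,interpolation=cv2.INTER_CUBIC))
E
python3 s.py "[.457,.018,.053]"
```

```text
t 1.9667 p [0.4539 0.0161 0.1267] yaw -76.92 zt [-0.008 -0.    -1.   ] q [ 0.035 -0.149 -0.256  1.472 -0.     2.949] F [-0.7 -0.1 -0.8] g 0.697
tool delta [-0.0011 -0.004   0.0736]
```

View pics/c1.png

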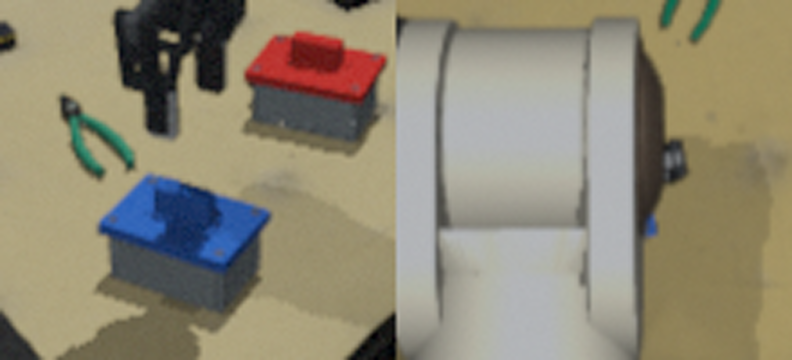

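The scene crop shows the fingers above the blue rib, straddling it, with the red cover clear. The top view is hidden by the arm. I'll descend partway and check.

>>> move_arm([
  {"claw": 0.3, "dx": 0, "dy": 0, "dz": 0.02, "rx": 0, "ry": 0, "rz": 0},
  {"claw": 0.3, "dx": 0, "dy": 0, "dz": 0.015, "rx": 0, "ry": 0, "rz": 0},
  {"claw": 0.3, "dx": 0, "dy": 0, "dz": 0.01, "rx": 0, "ry": 0, "rz": 0},
  {"claw": 0.3, "dx": 0, "dy": 0, "dz": 0, "rx": 0, "ry": 0, "rz": 0},
  {"claw": 0.3, "dx": 0, "dy": 0, "dz": 0, "rx": 0, "ry": 0, "rz": 0},
])

```text
clock: 2.38
ee_pos: [0.4569, 0.0159, 0.0875]
tool_rot: [0.783, -0.622, 0.0, -0.0]
contact_force: [0.0, -0.8, 0.5]
grip_width: 0.702
```

```bash
python3 s.py "[.457,.018,.053]"
python3 - <<'E'
from h import *
a=camera("scene")["img"][175:265,190:300]
cv2.imwrite("pics/c2.png",cv2.resize(a,None,fx=6,fy=6,interpolation=cv2.INTER_CUBIC))
E
```

```text
t 2.3833 p [0.4569 0.0159 0.0875] yaw -76.96 zt [ 0.001  0.    -1.   ] q [ 0.035 -0.143 -0.326  1.387  0.     2.949] F [ 0.  -0.8  0.5] g 0.702
tool delta [-0.002  -0.0006  0.0345]
```

View pics/c2.png

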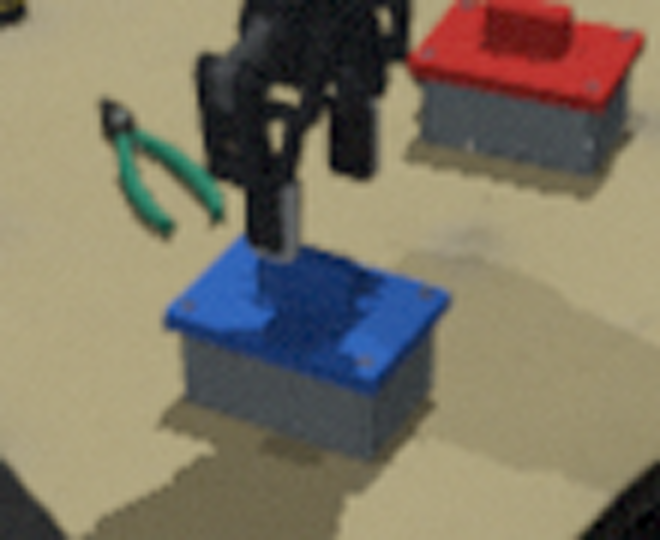

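The fingers straddle the rib line: tips at crop (270,255) and (355,175), with their midpoint directly above the rib. I'll finish the descent and close.

>>> move_arm([
  {"claw": 0.3, "dx": -0.001, "dy": 0, "dz": 0.015, "rx": 0, "ry": 0, "rz": 0},
  {"claw": 0.3, "dx": 0, "dy": 0, "dz": 0.012, "rx": 0, "ry": 0, "rz": 0},
  {"claw": 0.3, "dx": 0, "dy": 0, "dz": 0.007, "rx": 0, "ry": 0, "rz": 0},
  {"claw": 0.3, "dx": 0, "dy": 0, "dz": 0, "rx": 0, "ry": 0, "rz": 0},
  {"claw": 0.5, "dx": 0, "dy": 0, "dz": 0, "rx": 0, "ry": 0, "rz": 0},
])

```text
clock: 2.85
ee_pos: [0.4561, 0.0169, 0.0523]
tool_rot: [0.783, -0.622, -0.0, 0.0]
contact_force: [0.0, -0.0, 0.4]
grip_width: 0.575
```

>>> move_arm([
  {"claw": 0.65, "dx": 0, "dy": 0, "dz": 0, "rx": 0, "ry": 0, "rz": 0},
  {"claw": 0.75, "dx": 0, "dy": 0, "dz": 0, "rx": 0, "ry": 0, "rz": 0},
  {"claw": 0.85, "dx": 0, "dy": 0, "dz": 0, "rx": 0, "ry": 0, "rz": 0},
  {"claw": 1, "dx": 0, "dy": 0, "dz": 0, "rx": 0, "ry": 0, "rz": 0},
  {"claw": 1, "dx": 0, "dy": 0, "dz": 0, "rx": 0, "ry": 0, "rz": 0},
])

```text
clock: 3.27
ee_pos: [0.4568, 0.0169, 0.0531]
tool_rot: [0.783, -0.622, 0.001, -0.0]
contact_force: [-0.4, -1.2, 5.9]
grip_width: 0.174
```

```bash
python3 s.py
python3 - <<'E'
from h import *
a=camera("scene")["img"][175:265,190:300]
cv2.imwrite("pics/c3.png",cv2.resize(a,None,fx=6,fy=6,interpolation=cv2.INTER_CUBIC))
E
```

```text
t 3.2667 p [0.4568 0.0169 0.0531] yaw -76.95 zt [ 0.001 -0.    -1.   ] q [ 0.037 -0.131 -0.383  1.318 -0.     2.951] F [-0.4 -1.2  5.9] g 0.174
```

View pics/c3.png

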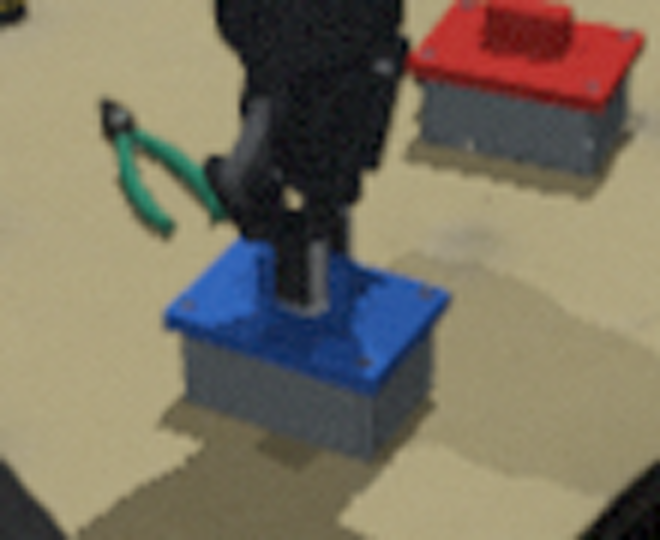

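The jaws stopped at 0.174 (about 15 mm against the 16 mm rib), so the rib is held. Now I lift straight up.

>>> move_arm([
  {"claw": 1, "dx": 0, "dy": 0, "dz": -0.005, "rx": 0, "ry": 0, "rz": 0},
  {"claw": 1, "dx": 0, "dy": 0, "dz": -0.01, "rx": 0, "ry": 0, "rz": 0},
  {"claw": 1, "dx": 0, "dy": 0, "dz": -0.02, "rx": 0, "ry": 0, "rz": 0},
  {"claw": 1, "dx": 0, "dy": 0, "dz": -0.02, "rx": 0, "ry": 0, "rz": 0},
  {"claw": 1, "dx": 0, "dy": 0, "dz": -0.02, "rx": 0, "ry": 0, "rz": 0},
])

```text
clock: 3.73
ee_pos: [0.4561, 0.017, 0.1287]
tool_rot: [0.783, -0.622, -0.0, 0.0]
contact_force: [-0.1, -0.2, -1.1]
grip_width: 0.173
```

>>> move_arm([
  {"claw": 1, "dx": 0, "dy": 0, "dz": -0.01, "rx": 0, "ry": 0, "rz": 0},
  {"claw": 1, "dx": 0, "dy": 0, "dz": -0.005, "rx": 0, "ry": 0, "rz": 0},
  {"claw": 1, "dx": 0, "dy": 0, "dz": 0, "rx": 0, "ry": 0, "rz": 0},
  {"claw": 1, "dx": 0, "dy": 0, "dz": 0, "rx": 0, "ry": 0, "rz": 0},
  {"claw": 1, "dx": 0, "dy": 0, "dz": 0, "rx": 0, "ry": 0, "rz": 0},
])

```text
clock: 4.15
ee_pos: [0.4558, 0.0169, 0.1411]
tool_rot: [0.783, -0.622, -0.001, 0.001]
contact_force: [0.8, 0.5, -1.8]
grip_width: 0.168
```

```bash
python3 s.py "[.526,.2,.14]"
python3 - <<'E'
from h import *
a=camera("scene")["img"][165:285,160:300]
cv2.imwrite("pics/c4.png",cv2.resize(a,None,fx=5,fy=5,interpolation=cv2.INTER_CUBIC))
E
```

```text
t 4.15 p [0.4558 0.0169 0.1411] yaw -76.95 zt [-0.002 -0.    -1.   ] q [ 0.037 -0.151 -0.23   1.494  0.     2.951] F [ 0.8  0.5 -1.8] g 0.168
tool delta [-0.1625 -0.1097  0.001 ]
```

View pics/c4.png

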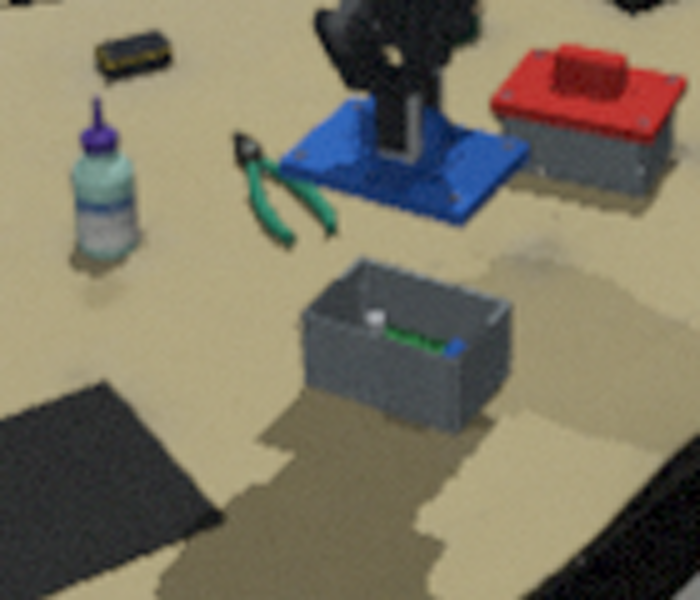

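The cover hangs level in the fingers and the open housing has not moved. I'll turn the cover about 57° at height to square it to the mat, which also keeps joint 6 in range.

>>> move_arm([
  {"claw": 1, "dx": 0, "dy": 0, "dz": 0, "rx": 0, "ry": 0, "rz": -0.1},
  {"claw": 1, "dx": 0, "dy": 0, "dz": 0, "rx": 0, "ry": 0, "rz": -0.1},
  {"claw": 1, "dx": 0, "dy": 0, "dz": 0, "rx": 0, "ry": 0, "rz": -0.1},
  {"claw": 1, "dx": 0, "dy": 0, "dz": 0, "rx": 0, "ry": 0, "rz": -0.1},
  {"claw": 1, "dx": 0, "dy": 0, "dz": 0, "rx": 0, "ry": 0, "rz": -0.1},
])

```text
clock: 4.62
ee_pos: [0.4559, 0.0169, 0.1414]
tool_rot: [0.913, -0.407, -0.001, 0.0]
contact_force: [0.1, 0.3, -0.8]
grip_width: 0.172
```

>>> move_arm([
  {"claw": 1, "dx": 0, "dy": 0, "dz": 0, "rx": 0, "ry": 0, "rz": -0.1},
  {"claw": 1, "dx": 0, "dy": 0, "dz": 0, "rx": 0, "ry": 0, "rz": -0.1},
  {"claw": 1, "dx": 0, "dy": 0, "dz": 0, "rx": 0, "ry": 0, "rz": -0.1},
  {"claw": 1, "dx": 0, "dy": 0, "dz": 0, "rx": 0, "ry": 0, "rz": -0.1},
  {"claw": 1, "dx": 0, "dy": 0, "dz": 0, "rx": 0, "ry": 0, "rz": -0.1},
])

```text
clock: 5.03
ee_pos: [0.4559, 0.0169, 0.1414]
tool_rot: [0.986, -0.168, -0.001, 0.0]
contact_force: [-0.1, 0.2, -0.5]
grip_width: 0.172
```

```bash
python3 s.py "[.526,.2,.14]"
```

```text
t 5.0333 p [0.4559 0.0169 0.1414] yaw -19.37 zt [-0.001 -0.    -1.   ] q [ 0.037 -0.151 -0.229  1.494 -0.     1.946] F [-0.1  0.2 -0.5] g 0.172
tool delta [ 0.0054 -0.196   0.0012]
```

>>> move_arm([
  {"claw": 1, "dx": 0.001, "dy": -0.015, "dz": 0, "rx": 0, "ry": 0, "rz": 0},
  {"claw": 1, "dx": 0.001, "dy": -0.025, "dz": 0, "rx": 0, "ry": 0, "rz": 0},
  {"claw": 1, "dx": 0.001, "dy": -0.025, "dz": 0, "rx": 0, "ry": 0, "rz": 0},
  {"claw": 1, "dx": 0.001, "dy": -0.025, "dz": 0, "rx": 0, "ry": 0, "rz": 0},
  {"claw": 1, "dx": 0.001, "dy": -0.025, "dz": 0, "rx": 0, "ry": 0, "rz": 0},
])

```text
clock: 5.45
ee_pos: [0.4996, 0.1245, 0.1414]
tool_rot: [0.985, -0.171, -0.001, 0.0]
contact_force: [0.4, -0.0, -1.7]
grip_width: 0.174
```

>>> move_arm([
  {"claw": 1, "dx": 0, "dy": -0.025, "dz": 0, "rx": 0, "ry": 0, "rz": 0},
  {"claw": 1, "dx": 0, "dy": -0.025, "dz": 0, "rx": 0, "ry": 0, "rz": 0},
  {"claw": 1, "dx": 0, "dy": -0.02, "dz": 0, "rx": 0, "ry": 0, "rz": 0},
  {"claw": 1, "dx": 0, "dy": -0.011, "dz": 0, "rx": 0, "ry": 0, "rz": 0},
  {"claw": 1, "dx": 0, "dy": 0, "dz": 0, "rx": 0, "ry": 0, "rz": 0},
])

```text
clock: 5.87
ee_pos: [0.5269, 0.2013, 0.1411]
tool_rot: [0.985, -0.17, -0.001, 0.0]
contact_force: [-0.4, 0.2, -1.6]
grip_width: 0.174
```

>>> move_arm([
  {"claw": 1, "dx": 0, "dy": 0, "dz": 0.015, "rx": 0, "ry": 0, "rz": 0},
  {"claw": 1, "dx": 0, "dy": 0, "dz": 0.025, "rx": 0, "ry": 0, "rz": 0},
  {"claw": 1, "dx": 0, "dy": 0, "dz": 0.025, "rx": 0, "ry": 0, "rz": 0},
  {"claw": 1, "dx": 0, "dy": 0, "dz": 0.015, "rx": 0, "ry": 0, "rz": 0},
  {"claw": 1, "dx": 0, "dy": 0, "dz": 0, "rx": 0, "ry": 0, "rz": 0},
])

```text
clock: 6.28
ee_pos: [0.5246, 0.198, 0.0583]
tool_rot: [0.985, -0.171, -0.003, 0.002]
contact_force: [-0.7, 0.3, -1.3]
grip_width: 0.173
```

```bash
python3 s.py "[.526,.2,.017]"
python3 - <<'E'
from h import *
a=camera("scene")["img"][175:295,120:260]
cv2.imwrite("pics/c5.png",cv2.resize(a,None,fx=5,fy=5,interpolation=cv2.INTER_CUBIC))
E
```

```text
t 6.2833 p [0.5246 0.198  0.0583] yaw -19.7 zt [-0.006 -0.002 -1.   ] q [ 0.361  0.122 -0.12   1.335 -0.     2.276] F [-0.7  0.3 -1.3] g 0.173
tool delta [ 0.0008 -0.0025  0.0413]
```

View pics/c5.png

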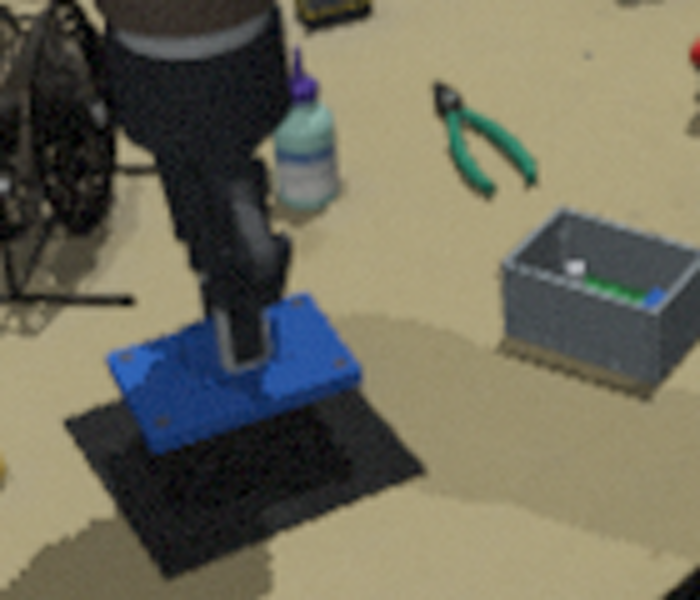

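The cover is level, square to the mat and over its middle. I'll lower it, slowly at the end.

>>> move_arm([
  {"claw": 1, "dx": 0, "dy": 0, "dz": 0.015, "rx": 0, "ry": 0, "rz": 0},
  {"claw": 1, "dx": 0, "dy": 0, "dz": 0.012, "rx": 0, "ry": 0, "rz": 0},
  {"claw": 1, "dx": 0, "dy": 0, "dz": 0.008, "rx": 0, "ry": 0, "rz": 0},
  {"claw": 1, "dx": 0, "dy": 0, "dz": 0.003, "rx": 0, "ry": 0, "rz": 0},
  {"claw": 1, "dx": 0, "dy": 0, "dz": 0, "rx": 0, "ry": 0, "rz": 0},
])

```text
clock: 6.75
ee_pos: [0.5266, 0.1996, 0.0238]
tool_rot: [0.985, -0.171, -0.0, 0.0]
contact_force: [0.1, -0.0, -0.8]
grip_width: 0.173
```

>>> move_arm([
  {"claw": 1, "dx": 0, "dy": 0, "dz": 0.002, "rx": 0, "ry": 0, "rz": 0},
  {"claw": 1, "dx": 0, "dy": 0, "dz": 0.002, "rx": 0, "ry": 0, "rz": 0},
  {"claw": 1, "dx": 0, "dy": 0, "dz": 0.001, "rx": 0, "ry": 0, "rz": 0},
  {"claw": 1, "dx": 0, "dy": 0, "dz": 0, "rx": 0, "ry": 0, "rz": 0},
  {"claw": 1, "dx": 0, "dy": 0, "dz": 0, "rx": 0, "ry": 0, "rz": 0},
])

```text
clock: 7.17
ee_pos: [0.527, 0.1999, 0.0195]
tool_rot: [0.985, -0.171, 0.0, -0.0]
contact_force: [-0.8, -0.1, -1.1]
grip_width: 0.171
```

```bash
python3 s.py "[.526,.2,.017]"
python3 - <<'E'
from h import *
a=camera("scene")["img"][195:295,120:220]
cv2.imwrite("pics/c6.png",cv2.resize(a,None,fx=6,fy=6,interpolation=cv2.INTER_CUBIC))
E
```

```text
t 7.1667 p [0.527  0.1999 0.0195] yaw -19.65 zt [ 0.  0. -1.] q [ 0.363  0.142 -0.175  1.254  0.     2.276] F [-0.8 -0.1 -1.1] g 0.171
tool delta [-0.001   0.0003  0.0025]
```

View pics/c6.png

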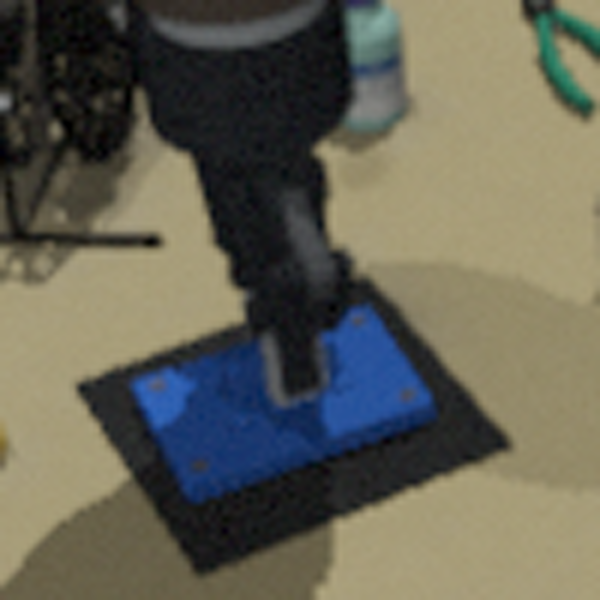

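Almost down, about 2–3 mm to go with no contact yet. Continuing in 1 mm steps.

>>> move_arm([
  {"claw": 1, "dx": 0, "dy": 0, "dz": 0.001, "rx": 0, "ry": 0, "rz": 0},
  {"claw": 1, "dx": 0, "dy": 0, "dz": 0.001, "rx": 0, "ry": 0, "rz": 0},
  {"claw": 1, "dx": 0, "dy": 0, "dz": 0.0005, "rx": 0, "ry": 0, "rz": 0},
  {"claw": 1, "dx": 0, "dy": 0, "dz": 0, "rx": 0, "ry": 0, "rz": 0},
  {"claw": 1, "dx": 0, "dy": 0, "dz": 0, "rx": 0, "ry": 0, "rz": 0},
])

```text
clock: 7.63
ee_pos: [0.527, 0.1999, 0.0171]
tool_rot: [0.985, -0.171, 0.0, -0.0]
contact_force: [-0.9, -0.6, 3.7]
grip_width: 0.17
```

```bash
python3 s.py
```

```text
t 7.6333 p [0.527  0.1999 0.0171] yaw -19.65 zt [ 0.  0. -1.] q [ 0.362  0.143 -0.178  1.25   0.     2.276] F [-0.9 -0.6  3.7] g 0.17
```

Contact shows as +3.7 N. I'll release gradually, then retreat.

>>> move_arm([
  {"claw": 0.75, "dx": 0, "dy": 0, "dz": 0, "rx": 0, "ry": 0, "rz": 0},
  {"claw": 0.65, "dx": 0, "dy": 0, "dz": 0, "rx": 0, "ry": 0, "rz": 0},
  {"claw": 0.5, "dx": 0, "dy": 0, "dz": 0, "rx": 0, "ry": 0, "rz": 0},
  {"claw": 0.3, "dx": 0, "dy": 0, "dz": 0, "rx": 0, "ry": 0, "rz": 0},
  {"claw": 0.3, "dx": 0, "dy": 0, "dz": 0, "rx": 0, "ry": 0, "rz": 0},
])

```text
clock: 8.05
ee_pos: [0.5269, 0.1998, 0.0167]
tool_rot: [0.985, -0.171, -0.0, -0.0]
contact_force: [-0.2, -0.6, 1.4]
grip_width: 0.696
```

>>> move_arm([
  {"claw": 0.3, "dx": 0, "dy": 0, "dz": -0.01, "rx": 0, "ry": 0, "rz": 0},
  {"claw": 0.3, "dx": 0, "dy": 0, "dz": -0.025, "rx": 0, "ry": 0, "rz": 0},
  {"claw": 0.3, "dx": 0, "dy": 0, "dz": -0.035, "rx": 0, "ry": 0, "rz": 0},
  {"claw": 0.3, "dx": 0, "dy": 0, "dz": -0.035, "rx": 0, "ry": 0, "rz": 0},
  {"claw": 0.3, "dx": 0, "dy": 0, "dz": -0.035, "rx": 0, "ry": 0, "rz": 0},
])

```text
clock: 8.47
ee_pos: [0.5266, 0.1997, 0.1591]
tool_rot: [0.985, -0.171, 0.0, -0.0]
contact_force: [-0.2, -1.0, -0.1]
grip_width: 0.7
```

>>> move_arm([
  {"claw": 0.3, "dx": 0, "dy": 0.02, "dz": -0.02, "rx": 0, "ry": 0, "rz": 0},
  {"claw": 0.3, "dx": 0, "dy": 0.03, "dz": 0, "rx": 0, "ry": 0, "rz": 0},
  {"claw": 0.3, "dx": 0, "dy": 0.03, "dz": 0, "rx": 0, "ry": 0, "rz": 0},
  {"claw": 0.3, "dx": 0, "dy": 0.03, "dz": 0, "rx": 0, "ry": 0, "rz": 0},
  {"claw": 0.3, "dx": 0, "dy": 0.03, "dz": 0, "rx": 0, "ry": 0, "rz": 0},
])

```text
clock: 8.88
ee_pos: [0.4792, 0.067, 0.1777]
tool_rot: [0.985, -0.17, 0.0, -0.0]
contact_force: [-0.5, -0.2, 0.1]
grip_width: 0.704
```

>>> move_arm([
  {"claw": 0.3, "dx": 0, "dy": 0.03, "dz": 0, "rx": 0, "ry": 0, "rz": 0},
  {"claw": 0.3, "dx": 0, "dy": 0.03, "dz": 0, "rx": 0, "ry": 0, "rz": 0},
  {"claw": 0.3, "dx": 0, "dy": 0.015, "dz": 0, "rx": 0, "ry": 0, "rz": 0},
  {"claw": 0.3, "dx": 0, "dy": 0, "dz": 0, "rx": 0, "ry": 0, "rz": 0},
  {"claw": 0.3, "dx": 0, "dy": 0, "dz": 0, "rx": 0, "ry": 0, "rz": 0},
])

```text
clock: 9.3
ee_pos: [0.4546, -0.0031, 0.1777]
tool_rot: [0.985, -0.172, 0.001, -0.0]
contact_force: [0.9, 0.6, 0.6]
grip_width: 0.698
```

```bash
python3 s.py
python3 - <<'E'
from h import *
a=camera("scene")["img"][165:295,115:305]; b=camera("top")["img"][140:270,130:340]
h=cv2.resize(a,(570,390),interpolation=cv2.INTER_CUBIC)
cv2.imwrite("pics/c7.png",cv2.resize(a,None,fx=4,fy=4,interpolation=cv2.INTER_CUBIC))
cv2.imwrite("pics/c8.png",cv2.resize(b,None,fx=3.8,fy=3.8,interpolation=cv2.INTER_CUBIC))
E
```

```text
t 9.3 p [ 0.4546 -0.0031  0.1777] yaw -19.76 zt [ 0.001  0.    -1.   ] q [-0.007 -0.155 -0.163  1.561  0.     1.909] F [0.9 0.6 0.6] g 0.698
```

View pics/c7.png

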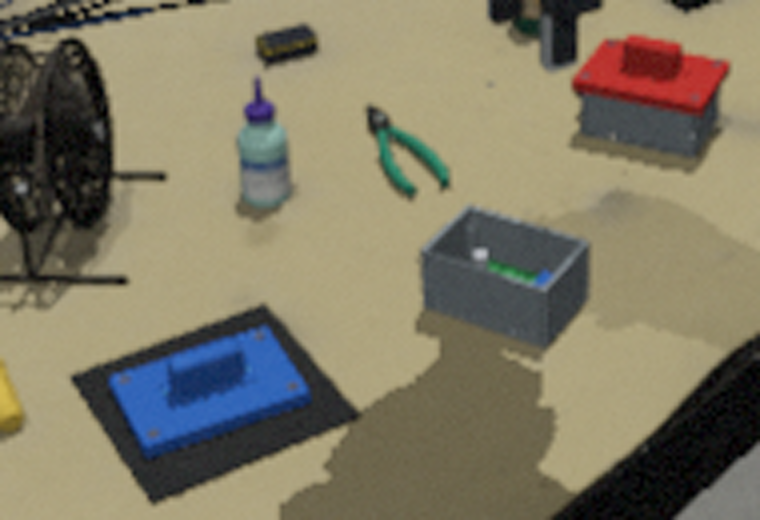

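View pics/c8.png

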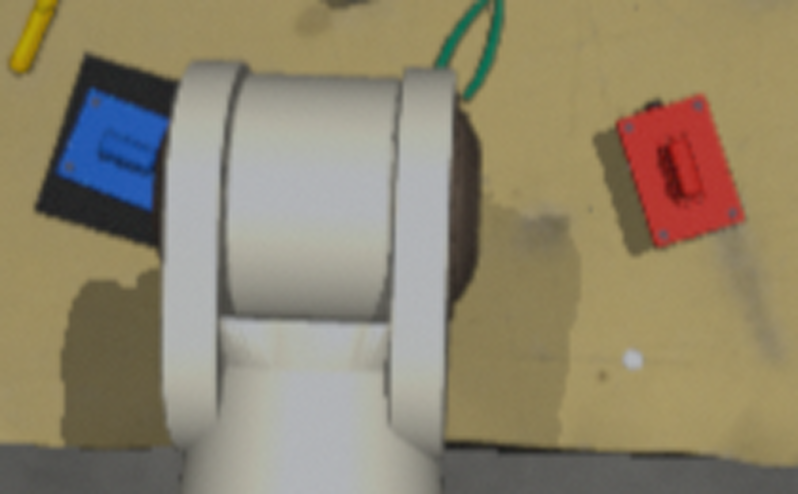

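The cover lies flat and centred on the mat, rib up. The housing stands in its place, the red cover is untouched, and the arm is clear and still. Handing in.

```bash
python3 -c "
from station import *
print(close_job())"
```

```text
the job is handed in; nothing more can be done
None
```

I lifted the blue cover off its housing by the rib, turned it about 57° at height, and lowered it onto the mat until it touched (about 4 N). I then let go and backed off. The job was handed in at about 9.4 s of the 38 s allowed.

- **Last checks:** the final scene picture shows the cover flat, rib up and near the middle of the mat. I released it at about (0.527, 0.200), against a measured mat centre of (0.527, 0.201). The grey housing stands where it was, the red cover is still on its own housing, and the arm is clear of everything.
- **Disagreements:** before the grasp, the two cameras differed by about 4 mm on the cover's position, well within tolerance. My first move call was refused because its rows left out some fields; it moved nothing. In the final top view the arm hid part of the cover and the housing, so those rest on the scene view. I judged the final positions by eye and did not measure them again.

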